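# Reverse the lever of a pin-on-disc wear tester and index its disc

## Task

Get the small wear tester ready for its next run: lift the lever off its pivot pin, turn it end for end and put it back on the pin, fully down between its four guide dowels, so that the fresh blue end now stands over the disc in place of the worn red one. Also turn the brass disc by its black peg until the notch in its rim faces the yellow pointer. Do not drop the lever, and leave the bottle, flask, vial and crucible standing where they are.

Things in the scene. Friction and masses are not known exactly. Their poses are not given: they have to be found in the camera images.
- deck: the tester's fixed green deck, sloping 0.45 rad (26 deg) down on the robot's side; lever, pin, disc lie square to it, so tilt the tool with it. Origin on its top face, on the pin's axis; z square out of the deck along the pin, x up the slope, y across it towards the disc (offsets below use these axes). Spans x -72 to 62, y -105 to 165 mm. Disc centre: y = 105 mm
- pin_tip (a point): top of the steel pivot pin, 8 mm thick, 45 mm above the deck's face, its last 5 mm tapered to 3 mm; it stands on a dark boss 18 mm wide and 18 mm high, on which the lever rests
- dowel (a point): top of one of four steel guide dowels, 6 mm thick, round-topped, 25.5 mm high, at deck x = +-17.5, y = +-50 mm. The seated lever lies along deck y between them with 2.5 mm of play on each side and cannot swing round on the pin
- lever_mid (a point): centre of the loose lever (on its hole's axis, half-way through its thickness). Aluminium bar 180 x 24 x 14 mm, about 0.16 kg, with an 11 mm hole in the middle. Its z: out of its top face; y: from blue to red end. Starts on the boss (underside 18 mm above the deck), red end over the disc. Grip it across its 24 mm width at the middle, over the pin, which ends 13 mm above its top
- blue_tip (a point): lower end of the steel tip, 8 mm thick, under the blue plastic block (24 x 20 x 16 mm) at the lever's fresh end: 80 mm from the hole, 5 mm below the lever's underside
- red_tip (a point): the same under the red block at the lever's worn end
- seat (a point): fixed point on the pin's axis, 25 mm above the deck's face: the lever's centre lies here when it is fully down on the boss
- track (a point): fixed point 80 mm from the pin towards the disc, 13 mm above the deck's face and 3 mm above the disc: where the lever's tip belongs
- disc (a joint): angle of the disc about deck z, rad, anticlockwise from above; 0: notch faces the yellow pointer (down the slope, -x) and the peg is at the side away from the pin (+y); stops at +-1.8; starts at 0.6 to 1.4. Turns stiffly (0.04 N m) and stays where left. Disc: brass, 90 mm across, top face 10 mm above the deck
- peg (a point): centre (half-way up) of the black upright peg near the disc's rim, by which it is pushed round: 10 mm thick, 28 mm high, 37 mm from the disc's axis, square to the deck
- notch (a point): the notch in the disc's rim, 13 mm wide and 11 mm deep, with a black line leading to it; 42 mm from the disc's axis
- mark (a point): tip of the yellow pointer fixed on the deck beside the disc, on its robot side
- bottle: bystander: brown bottle with a black cap, 58 mm wide, 112 mm high, upright; origin at the middle of its foot
- flask: bystander: volumetric flask with an orange stopper, 66 mm wide, 205 mm high, upright; origin at the middle of its foot
- vial: bystander: brown vial with a blue cap, 36 mm wide, 72 mm high, upright; origin at the middle of its foot
- pot: bystander: small white crucible, 44 mm wide, 36 mm high, upright; origin at the middle of its foot
There are look-alikes about, which are no part of the job. What is shaped like the part that bears lever_mid but green, orange or pink is not meant.

How it is judged (in metres and radians):
On the way, in this order (a step that is already met when the one before it is completed fails the run):
1. the lever is lifted clear off the pin (z of lever_mid in the frame of deck above 0.056 m), for 0.1 s.
2. the lever is back on the pin, turned end for end (distance between lever_mid and seat below 0.004 m and distance between blue_tip and track below 0.007 m), for 0.2 s.
At the end, for the whole second after the job is handed in: The lever sits fully down on the pin (its centre within 4 mm of the seat point) with the blue tip within 7 mm of the track point over the disc, released and still; the disc's notch faces the yellow pointer within 0.12 rad (7 degrees); bottle, flask, vial and crucible stand where they stood (all of step 2 and value of joint disc between -0.12 and 0.12 rad and linear speed of lever below 0.02 m/s); the robot touches nothing.
It fails at once if a bystander is knocked over (angle between any of bottle, flask, vial, pot's own z axis and vertical above 0.5 rad).
It fails at once if a bystander is shoved more than 25 mm from its place (distance of any of bottle, flask, vial, pot from where it was at the start of the episode above 0.025 m).
It fails at once if the lever is dropped (falls freely by more than about 6 mm) (contact force between lever and anything else below 0.02 N and linear speed of lever above 0.35 m/s).
It also fails if it takes over 54 s, if anything falls off the work surface, if the arm or the gripper's body presses on something with over 40 N, if the wrist force passes 120 N, or if a joint passes its speed limit or range.

## Robot

A 6-joint arm with a two-finger parallel gripper is mounted at the origin on a cart in front of the work surface, level with it; the furniture and walls round the work are solid. World frame = base frame: x ahead of the robot, y to its left, z up, the work surface at z = 0. Lengths are in m, angles in degrees, forces in N, time in s.
With the tool pointing down it reaches from about 0.275 to 0.725 m from the base axis. Payload 15.9 kg.
Tool frame: the origin (TCP) lies between the finger pads; the fingertips stand 17 mm ahead of it and the grasp point (between the pads) lies 2 mm behind it (tcp_to_tips is the z of the fingertips in the tool frame, in m); z points along the fingers, y is the line along which they close (so a half turn about z gives the same grasp; the last joint's range is limited). The gripper opens to 85 mm and grips with 20 to 120 N. Pads are 22 mm wide; open, the fingers measure 114 mm over their backs; the gripper's body (76 mm by 85 mm) begins 54 mm behind the grasp point. The pads swing forward as they close: fully open they stand 13 mm farther back than shut.
Start: joints at [70.187, 12.198, -1.971, 75.831, 0, 90], TCP at [0.169, 0.47, 0.248] pointing down, gripper open.
Joint ranges: [-170.91, 170.91], [-42.67, 98.43], [-65.05, 77.54], [-120.47, 116.71], [-90, 82.35], [-180, 180]. Speed limits (degrees/s): [108.29, 108.29, 136.94, 147.25, 180, 180].

## Interface

Orientations are given as a 3x3 rotation matrix whose columns are the frame's x, y, z axes.
In Python, from workcell import get_obs, grab_frame, close_job, tcp_to_tips gives the robot as it stands.
- The arm moves only by the tool drive_tool, never from a script. Its argument "plan" is a list of rows, each a list of 3 entries, a list of its own where there are three numbers: the finger opening in mm, from 0 to 85.4, then the shift along the world's x, y, z in mm, then the turn, a rotation vector about the world's x, y, z in degrees. In form: [[claw, [x, y, z], [wx, wy, wz]], ...]. A call has 1 to 20 rows; each row is the pose to reach, as a shift and turn from the pose commanded when the call began; what a row does not reach only later rows make up. A row lasts 1/8 s, in which the tool goes at most 62.5 mm and 10.7 degrees, less where a joint would pass 70% of its speed; a pose out of reach is approached as far as the arm can. A call with a gripper value outside its range is refused whole. The fingers move at their own pace and stop on an object; "force" is the grip in N (left out, the last holds). Time passes only in rows, so rows that repeat a pose let the fingers close. It gives the time, the measured TCP pose, the force, the opening and the grip force at its end, in the units of the state.
- get_obs(): the state, without advancing time (a new reading comes with each control period).
- grab_frame(name): name is "side" or "top" or "wrist"; returns a dict with "pixels" (480x640x3 uint8, red, green, blue), "fx", "fy", "cx", "cy" (pixels), "pose" (4x4, takes a point from camera to world coordinates); the wrist camera has in their place "T_tool_cam" (4x4, takes a point from camera to tool coordinates, whose origin is the TCP and whose axes are the flange's). Camera axes: x right, y down, z forward; pixel columns grow to the right and rows downward; lengths in m; the calibration is good to about 2 mm. A picture is of the moment at which its call begins: read the wrist's pose just before it. There is no depth.
- close_job(): hands the job in; it is judged then, once.
The state is a dict: "time": time; "joints": joint angles; "joint_vel": joint speeds; "effort": joint torques, N m; "tool_pos": TCP position; "tcp_rot": TCP orientation; "wrist_force": force on the tool from outside, world axes, zero at the start; "ft_torque": the same for the moment, N m; "grip_width": finger opening in m; "grip_force": force on a finger pad.
Only numpy, scipy, OpenCV 4.12 (cv2) and the standard library are available. Lean on these libraries where they do the work, as an engineer would, in place of code of your own. Each camera call takes 0.05 s, during which the arm holds its last target. There are 200 camera calls.

## Working session

There is one attempt and no reset: what is moved stays moved. The work goes in short steps, Python scripts to look and compute and a tool call to move; the robot and the scene stay as the last step left them, time stands still between calls to the robot, and variables do not carry over. Pictures are saved under pics/ and viewed, at most 11 in all, crops included, and the job is handed in when it is done.

Besides the shell and the picture viewer there is one more tool, called after "Call:" as name(argument=value, ...), one argument or row to a line, values as JSON. drive_tool: Moves the arm, as the interface text tells. Its arguments: {"type":"object","properties":{"plan":{"type":"array"},"force":{"type":"number"}},"required":["plan"]}

```bash
mkdir -p pics; ls; python3 - <<'E'
from workcell import *
import cv2,numpy as np,pickle
print(get_obs(),tcp_to_tips)
d={}
for n in("side","top"):
    f=grab_frame(n);d[n]=f;cv2.imwrite(f"pics/{n}0.png",f["pixels"][:,:,::-1]);print(n,f["fx"],f["cx"],f["cy"],np.round(f["pose"],4).tolist())
o=get_obs();f=grab_frame("wrist");d["wrist"]=f;d["o"]=o;cv2.imwrite("pics/w0.png",f["pixels"][:,:,::-1]);print(f["fx"],np.round(f["T_tool_cam"],4).tolist())
pickle.dump(d,open("f0.pkl","wb"))
E
```

```text
pics
{'time': 0.0, 'joints': array([ 7.01872371e+01,  1.22235877e+01, -2.00915895e+00,  7.58313413e+01,
       -5.26524101e-04,  8.99996094e+01]), 'joint_vel': array([-0.02076685, -0.02589219,  0.0688516 , -0.03860076,  0.01628466,
       -0.01221661]), 'effort': array([ 2.73692167e-03, -6.86150837e+01,  4.87119734e+01,  1.73635647e-02,
        8.81601864e-05, -7.96798616e-06]), 'tool_pos': array([0.16936485, 0.47009228, 0.24782039]), 'tcp_rot': array([[-9.40807604e-01,  3.38940873e-01, -3.70482473e-04],
       [ 3.38941075e-01,  9.40807012e-01, -1.05544797e-03],
       [-9.18194849e-06, -1.11854521e-03, -9.99999374e-01]]), 'wrist_force': array([ 0.0939591 ,  0.24743343, -0.93725505]), 'ft_torque': array([0.0361632 , 0.00879343, 0.0334141 ]), 'grip_force': 0.0, 'grip_width': 0.0854334317718067} 0.017
side 458.79316787949375 319.00483553311443 241.68321412011812 [[0.8207, -0.3833, 0.4237, 0.1138], [-0.5713, -0.5572, 0.6027, -0.5541], [0.0051, -0.7367, -0.6762, 0.7725], [0.0, 0.0, 0.0, 1.0]]
top 514.214448639637 328.004059463284 232.19494614630474 [[0.0212, -0.9966, 0.08, 0.441], [-0.9998, -0.0208, 0.0051, 0.0432], [-0.0034, -0.0801, -0.9968, 1.181], [0.0, 0.0, 0.0, 1.0]]
338.7700026703518 [[0.0004, -0.9566, -0.2913, 0.0728], [1.0, 0.0007, -0.0006, -0.0016], [0.0008, -0.2913, 0.9566, -0.126], [0.0, 0.0, 0.0, 1.0]]
```

View pics/side0.png

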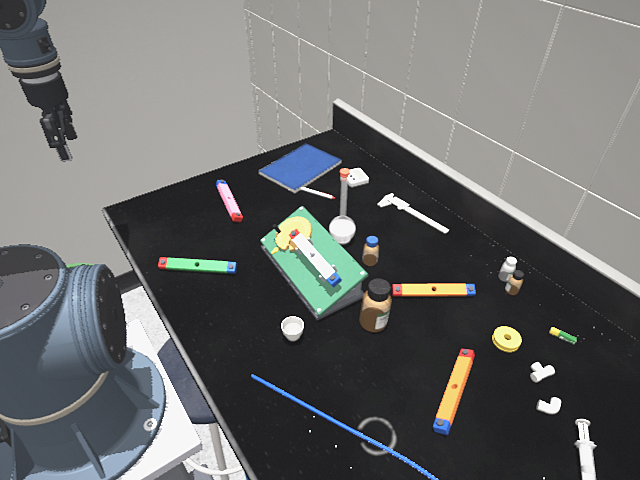

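View pics/top0.png

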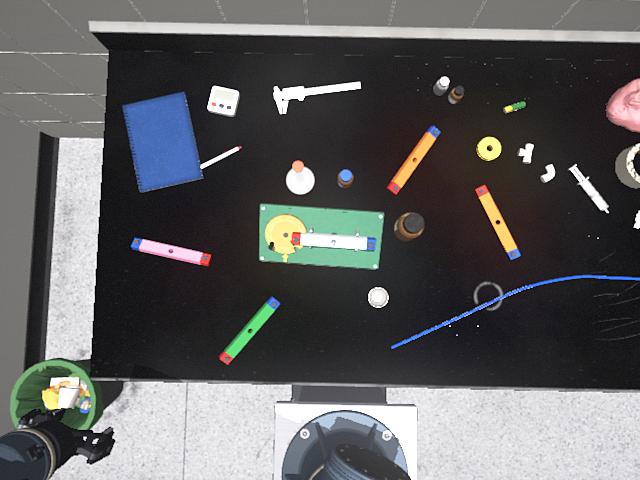

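Look-alikes in the top view are pink (170,251), green (249,330), orange (414,160) and orange (498,222). The silver bar on the green deck, at about (335,241) with its red end left over the disc, is the one I want. I'll check it in a close crop.

```bash
python3 - <<'E'
import cv2,pickle,numpy as np
d=pickle.load(open("f0.pkl","rb"))
a=d["top"]["pixels"][195:275,250:430,::-1];b=d["side"]["pixels"][200:320,250:400,::-1]
a=cv2.resize(a,None,fx=4.44,fy=4.44,interpolation=cv2.INTER_CUBIC)[:,:800]
b=cv2.resize(b,None,fx=2,fy=2,interpolation=cv2.INTER_CUBIC)
c=np.zeros((600,800,3),np.uint8);c[:a.shape[0],:a.shape[1]]=a;c[356:596,:300]=b
w=cv2.resize(d["wrist"]["pixels"][:,:,::-1],(320,240));c[356:596,320:640]=w
cv2.imwrite("pics/crop1.png",c)
E
```

```text
(no output)
```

View pics/crop1.png

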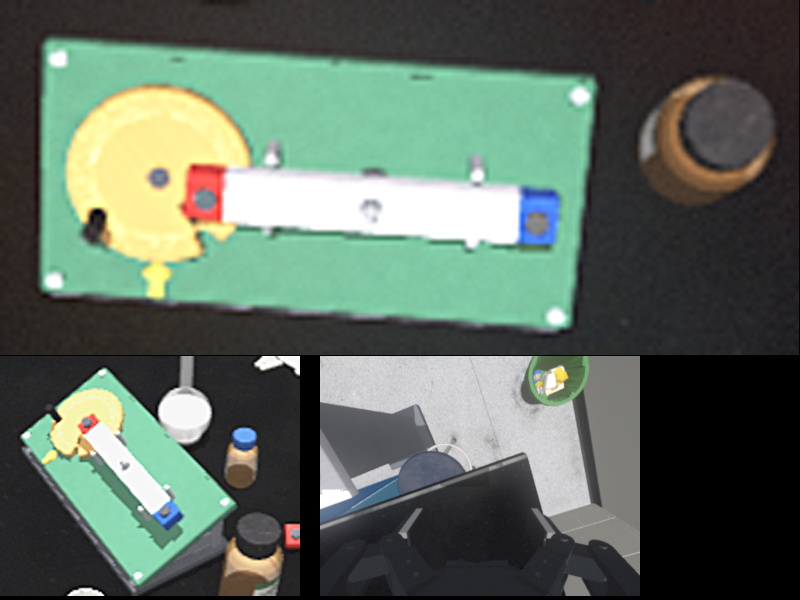

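The crop confirms it: silver bar on the deck, red block over the disc at (205,195), blue at (538,218). The notch is at lower right of the disc and the peg at lower left. Next I'll fit the deck pose from its corners in both views.

```bash
cat > h.py <<'E'
import numpy as np,pickle,cv2
from scipy.optimize import least_squares
from scipy.spatial.transform import Rotation as R
def deckR(yaw): return (R.from_euler('z',yaw)*R.from_euler('y',-0.45)).as_matrix()
def proj(f,P,T=None):
    T=f["pose"] if T is None else T
    p=(np.atleast_2d(P)-T[:3,3])@T[:3,:3]
    return np.c_[f["fx"]*p[:,0]/p[:,2]+f["cx"],f["fy"]*p[:,1]/p[:,2]+f["cy"]]
def wristT(o,f):
    T=np.eye(4);T[:3,:3]=o["tcp_rot"];T[:3,3]=o["tool_pos"];return T@f["T_tool_cam"]
def D(p,P): return np.atleast_2d(P)@deckR(p[3]).T+p[:3]
def fit(obs,p0,**k):   # obs: list of (frame,T,deckpts,pix)
    return least_squares(lambda p:np.concatenate([(proj(f,D(p,P),T)-np.array(u)).ravel() for f,T,P,u in obs]),p0,**k)
E
python3 - <<'E'
from h import *
d=pickle.load(open("f0.pkl","rb"))
C=np.array([[62,165,0],[62,-105,0],[-72,-105,0],[-72,165,0]])/1e3
t=np.array([[45,40],[597,75],[572,328],[40,292]])/4.444+[250,195]
s=np.array([[102,369-356],[235,503-356],[137,590-356],[22,437-356]])/2+[250,200]
for ob in ([(d["top"],None,C,t),(d["side"],None,C,s)],):
    r=fit(ob,[.45,0,.05,0]);print(np.round(r.x,4),np.round(r.fun,1))
p=r.x;np.save("deck.npy",p);print(deckR(p[3]).round(4).tolist())
q=np.array([[0,0,45],[0,105,10],[17.5,50,25.5],[17.5,-50,25.5]])/1e3
print((proj(d["top"],D(p,q))-[250,195])*4.444)
# peg top: angle
for t in(.5,.7,.9,1.1): print(t,((proj(d["top"],D(p,[[-.037*np.sin(t),.105+.037*np.cos(t),.038]]))-[250,195])*4.444).round(),((proj(d["top"],D(p,[[-.042*np.cos(t),.105-.042*np.sin(t),.010]]))-[250,195])*4.444).round())
E
```

```text
[ 0.5251  0.0348  0.0488 -0.046 ] [ 0.1 -0.3  0.3  0.1  0.  -0.7  0.5 -0.6  0.4 -0.4 -0.2  0.7 -0.3 -0.9
 -1.8  0.7]
[[0.8995, 0.046, -0.4345], [-0.0414, 0.9989, 0.02], [0.435, -0.0, 0.9004]]
[[372.91138713 213.88707105]
 [161.96036657 172.67017023]
 [272.93479398 158.27881655]
 [479.27425844 172.05282917]]
0.5 [[ 88. 223.]] [[200. 244.]]
0.7 [[ 96. 235.]] [[214. 236.]]
0.9 [[107. 246.]] [[226. 226.]]
1.1 [[119. 254.]] [[236. 213.]]
```

```bash
cat >> h.py <<'E'
def go(o,p,P,Rt=None,flip=False):
    """shift mm & rotvec deg from measured pose to deck point P (m) with tool z=-deck z, tool y=deck x"""
    A=deckR(p[3]);s=-1 if flip else 1
    Rt=np.c_[s*A[:,1],s*A[:,0],-A[:,2]]
    sh=(D(p,P)[0]-o["tool_pos"])*1e3
    rv=R.from_matrix(Rt@o["tcp_rot"].T).as_rotvec(degrees=True)
    print("shift",sh.round(1),"turn",rv.round(2))
E
python3 - <<'E'
from h import *;from workcell import *
p=np.load("deck.npy");go(get_obs(),p,[0,0,.16])
d=pickle.load(open("f0.pkl","rb"))
# bystander feet rough: top px rays at z=0
f=d["top"];T=f["pose"]
for n,u in dict(flask=(300,180),bottle=(408,227),vial=(345,179),pot=(378,298)).items():
    r=T[:3,:3]@[(u[0]-f["cx"])/f["fx"],(u[1]-f["cy"])/f["fy"],1];z=dict(flask=.03,bottle=.08,vial=.05,pot=.03)[n];print(n,(T[:3,3]+r*(z-T[2,3])/r[2]).round(3))
E
```

```text
shift [ 286.2 -432.2  -55. ] turn [ 15.36 -22.97 -71.51]
flask [0.651 0.115 0.03 ]
bottle [ 0.544 -0.123  0.08 ]
vial [0.651 0.014 0.05 ]
pot [ 0.389 -0.065  0.03 ]
```

Call:
drive_tool(
  plan=[
    [85, [143, -216, 0], [7.7, -11.5, -35.8]],
    [85, [143, -216, 0], [7.7, -11.5, -35.8]],
    [85, [143, -216, 0], [7.7, -11.5, -35.8]],
    [85, [143, -216, 0], [7.7, -11.5, -35.8]],
    [85, [286, -432, -55], [15.36, -22.97, -71.5]],
    [85, [286, -432, -55], [15.36, -22.97, -71.5]],
    [85, [286, -432, -55], [15.36, -22.97, -71.5]],
    [85, [286, -432, -55], [15.36, -22.97, -71.5]],
    [85, [286, -432, -55], [15.36, -22.97, -71.5]],
    [85, [286, -432, -55], [15.36, -22.97, -71.5]],
  ],
)

```text
time: 1.4
tool_pos: [0.4555, 0.0368, 0.1927]
tcp_rot: [[0.049, 0.899, 0.434], [0.999, -0.044, -0.022], [-0.0, 0.435, -0.901]]
wrist_force: [0.1, 0.3, -0.3]
grip_width: 0.0854
grip_force: 0.0
```

```bash
cat > snap.py <<'E'
from h import *;from workcell import *;import sys
o=get_obs();f=grab_frame("wrist");pickle.dump((o,f),open(sys.argv[1]+".pkl","wb"));cv2.imwrite(f"pics/{sys.argv[1]}.png",f["pixels"][:,:,::-1])
print(o["time"],o["tool_pos"].round(4),o["joints"].round(1),o["wrist_force"].round(1),o["grip_width"],o["grip_force"])
E
python3 snap.py w1; python3 - <<'E'
from h import *
o,f=pickle.load(open("w1.pkl","rb"));go(o,np.load("deck.npy"),[0,0,.16])
E
```

```text
1.4 [0.4555 0.0368 0.1927] [  7.6 -12.9 -41.4  36.1  -4.5  99.3] [ 0.1  0.3 -0.3] 0.08543713448245654 0.0
shift [0.1 1.2 0.2] turn [ 0.02 -0.01  0.16]
```

View pics/w1.png

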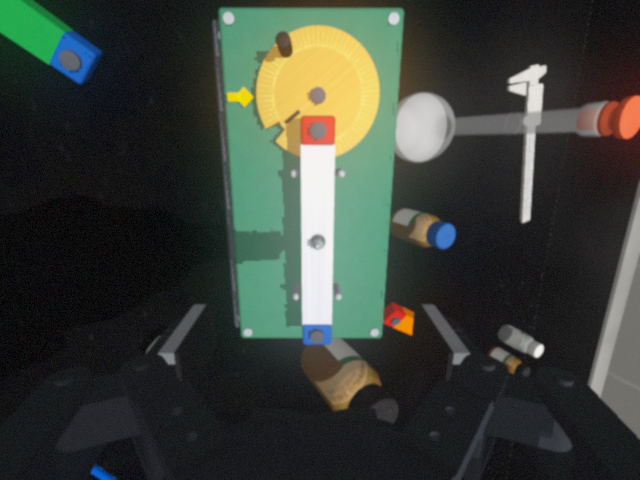

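The wrist view shows the lever seated between its dowels. Pixels: pin tip (318,241), dowels (293,174), (341,174), (296,297), (335,297), disc centre (317,96), peg top (282,38), notch about (281,133). I'll refine the deck fit from these.

```bash
python3 - <<'E'
from h import *
o,f=pickle.load(open("w1.pkl","rb"));p=np.load("deck.npy");T=wristT(o,f)
P=np.array([[0,0,45],[-17.5,50,25.5],[17.5,50,25.5],[-17.5,-50,25.5],[17.5,-50,25.5],[0,105,10],[-72,165,0],[62,165,0],[62,-105,0],[-72,-105,0]])/1e3
u=np.array([[318,240],[293.5,173.5],[341.5,173.5],[295.5,296.5],[336,297],[317,96],[220,9],[404.5,9],[383,336.5],[240,338.5]])
print((proj(f,D(p,P),T)-u).round(1))
r=fit([(f,T,P,u)],p,loss='soft_l1');q=r.x;print(q.round(4),(proj(f,D(q,P),T)-u).round(1).tolist())
np.save("deck.npy",q)
for t in(.6,.7,.8,.9,1.0): print(t,proj(f,D(q,[[-.037*np.sin(t),.105+.037*np.cos(t),.038],[-.037*np.sin(t),.105+.037*np.cos(t),.01],[-.045*np.cos(t),.105-.045*np.sin(t),.010]]),T).round().tolist())
c=cv2.resize(f["pixels"][0:170,210:420,::-1],None,fx=3.5,fy=3.5,interpolation=cv2.INTER_CUBIC);cv2.imwrite("pics/c2.png",c)
E
```

```text
[[-5.6  2.4]
 [-4.5 -2.2]
 [-5.9 -2.3]
 [-3.8 -3.5]
 [-2.5 -4. ]
 [-4.8 -1.6]
 [-7.4 -2.6]
 [-6.8 -3. ]
 [-5.4 -2.4]
 [-2.3 -4.2]]
[ 0.5275  0.0329  0.052  -0.0533] [[-0.6, 5.3], [0.8, 0.2], [-0.5, 0.4], [0.1, -0.7], [1.6, -1.0], [1.0, 0.8], [-1.2, -1.1], [-0.0, -0.1], [-2.0, 0.9], [0.4, -1.8]]
0.6 [[286.0, 39.0], [289.0, 51.0], [269.0, 132.0]]
0.7 [[282.0, 43.0], [285.0, 54.0], [273.0, 137.0]]
0.8 [[278.0, 47.0], [282.0, 58.0], [277.0, 142.0]]
0.9 [[274.0, 52.0], [278.0, 62.0], [282.0, 146.0]]
1.0 [[271.0, 57.0], [275.0, 67.0], [286.0, 149.0]]
```

View pics/c2.png

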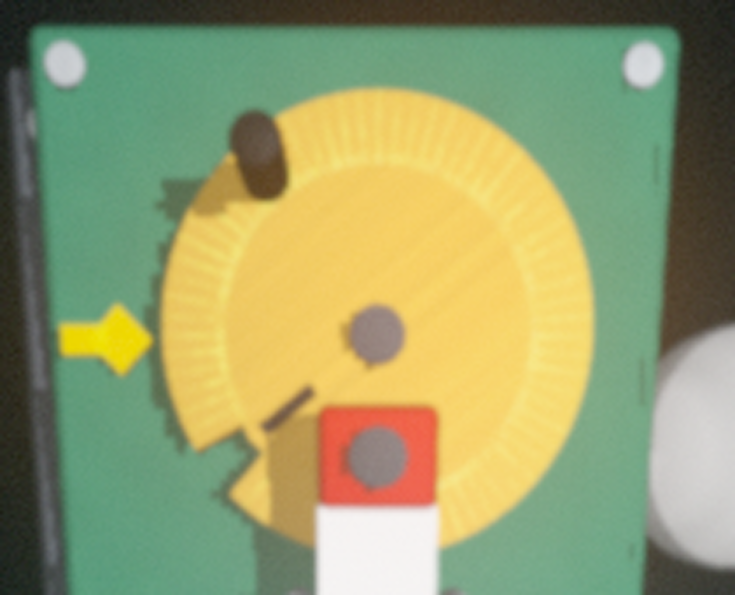

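```bash
python3 - <<'E'
from h import *
o,f=pickle.load(open("w1.pkl","rb"));p=np.load("deck.npy");T=wristT(o,f)
im=f["pixels"][:,:,::-1]
a=cv2.resize(im[215:265,285:350],None,fx=8,fy=8,interpolation=cv2.INTER_CUBIC)
b=cv2.resize(im[160:190,285:350],None,fx=4,fy=4,interpolation=cv2.INTER_CUBIC);e=cv2.resize(im[285:350,285:350],None,fx=4,fy=4,interpolation=cv2.INTER_CUBIC)
c=np.zeros((400,790,3),np.uint8);c[:400,:520]=a;c[:120,525:785]=b;c[130:390,525:785]=e;cv2.imwrite("pics/c3.png",c)
print(proj(f,D(p,np.array([[0,0,45],[0,0,32],[0,-80,34],[0,80,34],[0,-90,32],[0,90,32]])/1e3),T).round(1))
E
```

```text
[[317.4 245.3]
 [317.2 240.4]
 [316.4 333.1]
 [318.1 131.1]
 [316.3 342.2]
 [318.2 116.1]]
```

View pics/c3.png

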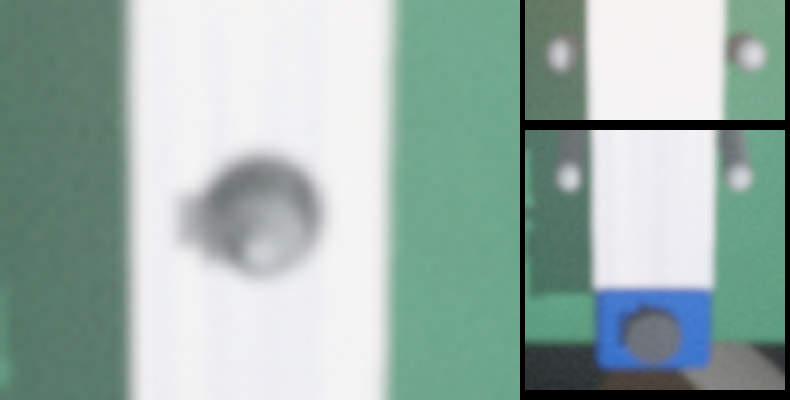

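```bash
python3 - <<'E'
from h import *
o,f=pickle.load(open("w1.pkl","rb"));p=np.load("deck.npy");T=wristT(o,f)
P=np.array([[0,0,45],[-17.5,50,25.5],[17.5,50,25.5],[-17.5,-50,25.5],[17.5,-50,25.5],[0,105,10],[-72,165,0],[62,165,0],[62,-105,0],[-72,-105,0]])/1e3
u=np.array([[317.9,245.9],[293.8,173.5],[341.5,173.3],[296,296.9],[338.6,296.9],[317.5,95.5],[219,8.5],[404.5,8.5],[383,336.5],[240,338.5]])
r=fit([(f,T,P,u)],p,loss='soft_l1');q=r.x;print(q.round(4),(proj(f,D(q,P),T)-u).round(1).tolist())
np.save("deck.npy",q)
go(o,q,[-.0227,.1342,.10])
A=deckR(q[3]);print("dz per 10mm",(A[:,2]*10).round(2))
P0=np.array([-.037*np.sin(.66),.105+.037*np.cos(.66),0])
for t in(.5,.33,.16,0): print(t,(A@(np.array([-.037*np.sin(t),.105+.037*np.cos(t),0])-P0)*1e3).round(1))
E
```

```text
[ 0.5274  0.0328  0.053  -0.0495] [[-0.1, -0.1], [0.6, 0.5], [-0.2, 0.8], [0.2, -0.5], [-0.3, -0.4], [0.5, 1.2], [-0.9, -0.8], [0.1, -0.5], [-1.1, 1.2], [1.0, -1.1]]
shift [ 14.8 133.2 -59.5] turn [ 0.02 -0.01 -0.04]
dz per 10mm [-4.34  0.22  9.  ]
0.5 [4.6 3.  2.2]
0.33 [9.9 5.3 4.7]
0.16 [15.5  6.5  7.3]
0 [20.8  6.7  9.9]
```

Call:
drive_tool(
  plan=[
    [40, [5, 45, -20], [0, 0, 0]],
    [40, [10, 90, -40], [0, 0, 0]],
    [40, [15, 133, -59], [0, 0, 0]],
    [40, [15, 133, -59], [0, 0, 0]],
    [40, [30, 132.5, -90], [0, 0, 0]],
    [40, [44.5, 131.7, -120.7], [0, 0, 0]],
    [40, [44.5, 131.7, -120.7], [0, 0, 0]],
    [40, [44.5, 131.7, -120.7], [0, 0, 0]],
  ],
)

```text
time: 2.45
tool_pos: [0.4998, 0.1702, 0.0737]
tcp_rot: [[0.046, 0.899, 0.436], [0.999, -0.041, -0.02], [0.0, 0.436, -0.9]]
wrist_force: [-0.1, -0.1, 0.6]
grip_width: 0.0395
grip_force: 0.0
```

```bash
python3 snap.py w2; python3 - <<'E'
from h import *
o,f=pickle.load(open("w2.pkl","rb"));go(o,np.load("deck.npy"),[-.0227,.1342,.032])
E
```

```text
2.45 [0.4998 0.1702 0.0737] [ 25.5   5.8 -43.8  17.3 -11.8 115.7] [-0.1 -0.1  0.6] 0.039497806716885346 0.0
shift [-0.  -1.7 -1.8] turn [-0.    0.08 -0.22]
```

View pics/w2.png

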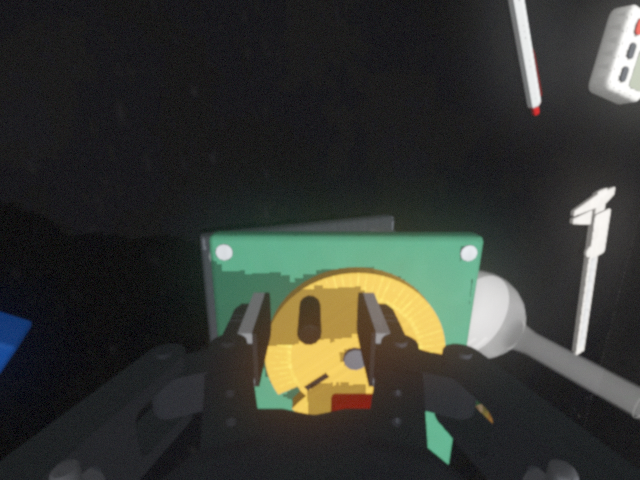

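The peg (top about (310,302)) stands between the fingers, slightly left of centre. Closing gently, then sweeping the arc.

```bash
python3 - <<'E'
from h import *
o,f=pickle.load(open("w2.pkl","rb"));q=np.load("deck.npy");T=wristT(o,f)
for t in(.6,.66,.72):print(t,proj(f,D(q,[[-.037*np.sin(t),.105+.037*np.cos(t),.038],[-.037*np.sin(t),.105+.037*np.cos(t),.01]]),T).round(1).tolist())
print(proj(f,D(q,[[0,.105,.01],[-.072,.165,0],[.062,.165,0]]),T).round(1).tolist())
E
```

```text
0.6 [[313.7, 329.9], [313.6, 299.3]]
0.66 [[309.2, 332.7], [309.9, 301.7]]
0.72 [[305.0, 335.8], [306.3, 304.4]]
[[354.3, 354.0], [208.7, 234.7], [483.9, 235.7]]
```

Call:
drive_tool(
  plan=[
    [8, [0, -1.5, 0], [0, 0, 0]],
    [8, [0, -1.5, 0], [0, 0, 0]],
    [8, [0, -1.5, 0], [0, 0, 0]],
    [8, [0, -1.5, 0], [0, 0, 0]],
  ],
  force=20,
)

```text
time: 3.0
tool_pos: [0.5001, 0.1689, 0.0733]
tcp_rot: [[0.045, 0.899, 0.436], [0.999, -0.041, -0.019], [0.001, 0.436, -0.9]]
wrist_force: [-7.7, 1.6, 9.4]
grip_width: 0.0087
grip_force: 20.2
```

Call:
drive_tool(
  plan=[
    [8, [-1.3, 0, 2.7], [0, 0, 0]],
    [8, [1, 1.6, 3.8], [0, 0, 0]],
    [8, [3.3, 3, 4.9], [0, 0, 0]],
    [8, [6, 4.3, 6.2], [0, 0, 0]],
    [8, [8.6, 5.3, 7.4], [0, 0, 0]],
    [8, [11.4, 6, 8.7], [0, 0, 0]],
    [8, [14.2, 6.5, 10], [0, 0, 0]],
    [8, [17, 6.7, 11.3], [0, 0, 0]],
    [8, [19.3, 6.7, 12.5], [0, 0, 0]],
    [8, [19.3, 6.7, 12.5], [0, 0, 0]],
    [8, [19.3, 6.7, 12.5], [0, 0, 0]],
  ],
)

```text
time: 4.38
tool_pos: [0.5199, 0.1756, 0.0856]
tcp_rot: [[0.046, 0.899, 0.436], [0.999, -0.041, -0.019], [0.001, 0.437, -0.9]]
wrist_force: [3.6, 5.7, -10.0]
grip_width: 0.0092
grip_force: 20.2
```

```bash
python3 - <<'E'
from h import *;from workcell import *
o=get_obs();go(o,np.load("deck.npy"),[0,.142,.035]);print(o["wrist_force"],o["grip_width"])
E
```

```text
shift [-0.7 -0.2 -1.1] turn [-0.03  0.12 -0.22]
[ 3.57171083  5.72658019 -9.98706784] 0.009202643202814385
```

Call:
drive_tool(
  plan=[
    [8, [-1, 0, -0.5], [0, 0, 0]],
    [8, [-1, 0, -0.5], [0, 0, 0]],
    [40, [-1, 0, -0.5], [0, 0, 0]],
    [40, [-1, 0, -0.5], [0, 0, 0]],
    [40, [-1, 0, -0.5], [0, 0, 0]],
    [40, [-18, 1, 35], [0, 0, 0]],
    [40, [-44, 2, 90], [0, 0, 0]],
    [60, [-48, -70, 105], [0, 0, 0]],
    [60, [-52, -140, 112], [0, 0, 0]],
    [60, [-52, -140, 112], [0, 0, 0]],
    [60, [-52, -140, 112], [0, 0, 0]],
  ],
)

```text
time: 5.75
tool_pos: [0.4673, 0.0339, 0.1977]
tcp_rot: [[0.049, 0.898, 0.436], [0.999, -0.044, -0.021], [-0.0, 0.437, -0.9]]
wrist_force: [0.1, 0.8, 0.2]
grip_width: 0.0602
grip_force: 0.0
```

```bash
python3 snap.py w3; python3 - <<'E'
from h import *
o,f=pickle.load(open("w3.pkl","rb"));q=np.load("deck.npy");T=wristT(o,f);go(o,q,[0,0,.025])
P=np.array([[0,0,45],[-17.5,50,25.5],[17.5,50,25.5],[0,105,10],[-72,165,0],[62,165,0],[-45,105,10],[0,142,38],[0,142,10]])/1e3
u=proj(f,D(q,P),T);print(u.round(1).tolist())
im=f["pixels"][:,:,::-1].copy()
im=cv2.resize(im[0:300,150:510],None,fx=2,fy=2,interpolation=cv2.INTER_CUBIC)
for x in u: cv2.drawMarker(im,tuple(int(v) for v in (x-[150,0])*2),(255,0,255),0,6)
cv2.imwrite("pics/c4.png",im)
E
```

```text
5.75 [0.4673 0.0339 0.1977] [  6.8 -11.7 -39.9  36.2  -4.2  98.6] [0.1 0.8 0.2] 0.06023151156244731 0.0
shift [  49.2   -0.5 -122.2] turn [ 0.01  0.12 -0.05]
[[299.7, 243.0], [276.4, 170.9], [323.6, 170.9], [300.0, 93.1], [198.8, 3.5], [386.4, 3.9], [239.0, 93.0], [297.8, 22.7], [299.5, 36.1]]
```

View pics/c4.png

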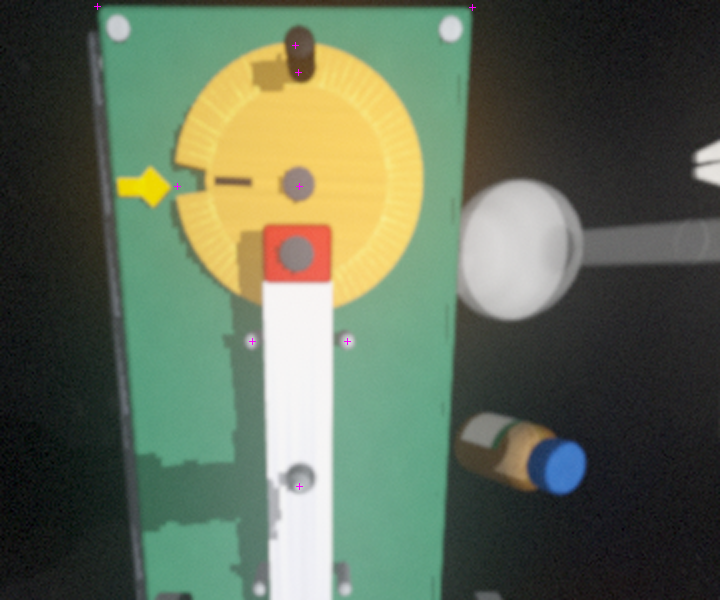

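The disc notch (line at about (233,181), centre (298,184)) faces the pointer to within about 0.05 rad. The deck prediction marks match too. Now descending to grip the lever.

Call:
drive_tool(
  plan=[
    [60, [16, 0, -40], [0, 0, 0]],
    [60, [32, 0, -80], [0, 0, 0]],
    [60, [47.5, -0.4, -118.6], [0, 0, 0]],
    [60, [47.5, -0.4, -118.6], [0, 0, 0]],
    [60, [47.5, -0.4, -118.6], [0, 0, 0]],
  ],
)

```text
time: 6.42
tool_pos: [0.5148, 0.0356, 0.0793]
tcp_rot: [[0.045, 0.899, 0.435], [0.999, -0.04, -0.02], [-0.0, 0.436, -0.9]]
wrist_force: [-0.0, 0.4, 0.4]
grip_width: 0.0599
grip_force: 0.0
```

Call:
drive_tool(
  plan=[
    [20, [0, 0, 0], [0, 0, 0]],
    [20, [0, 0, 0], [0, 0, 0]],
    [20, [0, 0, 0], [0, 0, 0]],
    [20, [0, 0, 0], [0, 0, 0]],
    [20, [0, 0, 0], [0, 0, 0]],
  ],
  force=50,
)

```text
time: 7.05
tool_pos: [0.5149, 0.0351, 0.0796]
tcp_rot: [[0.046, 0.898, 0.437], [0.999, -0.041, -0.02], [0.0, 0.437, -0.899]]
wrist_force: [-11.3, 0.9, 15.1]
grip_width: 0.0232
grip_force: 48.0
```

```bash
python3 - <<'E'
from h import *;from workcell import *
o=get_obs();q=np.load("deck.npy");go(o,q,[0,0,.029]);print(deckR(q[3]).T@o["wrist_force"],o["grip_width"],o["joints"].round(1),o["ft_torque"])
E
```

```text
shift [-0.1 -1.6 -0.5] turn [-0.02  0.14 -0.23]
[-3.6072982   0.34733749 18.55013469] 0.023232102965518774 [  6.1   2.3 -47.   15.   -3.8  97.8] [0.17407488 1.15861549 0.09848258]
```

Call:
drive_tool(
  plan=[
    [20, [-2.2, 0.1, 4.5], [0, 0, 0]],
    [20, [-6.5, 0.3, 13.5], [0, 0, 0]],
    [20, [-12, 0.6, 25], [0, 0, 0]],
    [20, [-19, 0.9, 39], [0, 0, 0]],
    [20, [-26, 1.3, 54], [0, 0, 0]],
    [20, [-26, 1.3, 54], [0, 0, 0]],
    [20, [-26, 1.3, 54], [0, 0, 0]],
  ],
)

```text
time: 7.92
tool_pos: [0.4888, 0.0362, 0.1324]
tcp_rot: [[0.046, 0.899, 0.436], [0.999, -0.041, -0.02], [-0.0, 0.436, -0.9]]
wrist_force: [-0.7, 0.6, -3.0]
grip_width: 0.0229
grip_force: 49.7
```

```bash
python3 snap.py w4; python3 - <<'E'
from h import *
o,f=pickle.load(open("w4.pkl","rb"));q=np.load("deck.npy");T=wristT(o,f);go(o,q,[0,0,.089])
A=deckR(q[3]);print((A.T@(o["tool_pos"]-q[:3])*1e3).round(1), A.T@o["wrist_force"])
# lever hole top centre if at tool axis; show projected lever features
h=.060
P=np.array([[0,0,32+60],[0,80,34+60],[-12,90,32+60],[12,90,32+60],[0,0,45],[0,105,10]])/1e3
u=proj(f,D(q,P),T);print(u.round(1).tolist())
im=f["pixels"][:,:,::-1].copy()
for x in u: cv2.drawMarker(im,tuple(int(v) for v in x),(255,0,255),0,5)
cv2.imwrite("pics/c5.png",im)
E
```

```text
7.925 [0.4888 0.0362 0.1324] [  6.7  -5.2 -44.9  24.7  -4.1  98.4] [-0.7  0.6 -3. ] 0.022908492443592242 49.688780307769775
shift [ 0.  -1.5  0.7] turn [ 0.    0.06 -0.22]
[-0.4  1.5 88.4] [-1.93725054  0.52121457 -2.39007745]
[[311.9, 331.3], [312.5, 122.6], [276.3, 90.7], [348.9, 91.0], [312.2, 285.0], [313.0, 83.0]]
```

View pics/c5.png

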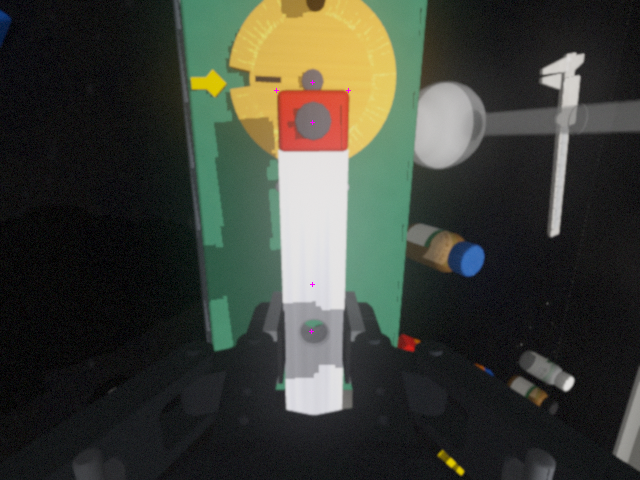

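Lever held square: hole (314,331) and red tip (313,121) match the prediction. Turning +90° about the deck normal first.

Call:
drive_tool(
  plan=[
    [20, [0, 0, 0], [-4.34, 0.21, 9.0]],
    [20, [0, 0, 0], [-8.68, 0.43, 18.0]],
    [20, [0, 0, 0], [-13.02, 0.65, 27.0]],
    [20, [0, 0, 0], [-17.36, 0.86, 36.0]],
    [20, [0, 0, 0], [-21.7, 1.08, 45.0]],
    [20, [0, 0, 0], [-26.04, 1.29, 54.0]],
    [20, [0, 0, 0], [-30.38, 1.51, 63.0]],
    [20, [0, 0, 0], [-34.72, 1.72, 72.0]],
    [20, [0, 0, 0], [-39.06, 1.94, 81.0]],
    [20, [0, 0, 0], [-39.06, 1.94, 81.0]],
  ],
)

```text
time: 9.22
tool_pos: [0.4886, 0.0361, 0.1319]
tcp_rot: [[-0.901, 0.048, 0.432], [0.043, 0.999, -0.021], [-0.432, 0.0, -0.902]]
wrist_force: [-0.8, 0.2, -2.1]
grip_width: 0.0231
grip_force: 49.6
```

```bash
python3 - <<'E'
from h import *;from workcell import *
o=get_obs();q=np.load("deck.npy");print(o["joints"].round(1),o["grip_width"]);go(o,q,[.0002,-.0015,.089],flip=True)
E
```

```text
[  6.7  -5.  -44.7  24.9  -4.1   8.5] 0.023134090972101597
shift [ 0.3 -2.9  1.3] turn [-38.99   1.77  80.99]
```

j6 is decreasing (8.5°), as planned. Second half, with the shift.

Call:
drive_tool(
  plan=[
    [20, [0, 0, 0], [-4.34, 0.21, 9.0]],
    [20, [0, 0, 0], [-8.68, 0.43, 18.0]],
    [20, [0, 0, 0], [-13.02, 0.65, 27.0]],
    [20, [0, 0, 0], [-17.36, 0.86, 36.0]],
    [20, [0, -1, 0.5], [-21.7, 1.08, 45.0]],
    [20, [0, -2, 1], [-26.04, 1.29, 54.0]],
    [20, [0.3, -2.9, 1.3], [-30.38, 1.51, 63.0]],
    [20, [0.3, -2.9, 1.3], [-34.72, 1.72, 72.0]],
    [20, [0.3, -2.9, 1.3], [-39, 1.8, 81.0]],
    [20, [0.3, -2.9, 1.3], [-39, 1.8, 81.0]],
    [20, [0.3, -2.9, 1.3], [-39, 1.8, 81.0]],
  ],
)

```text
time: 10.6
tool_pos: [0.489, 0.0333, 0.1336]
tcp_rot: [[-0.054, -0.899, 0.434], [-0.999, 0.05, -0.021], [-0.003, -0.434, -0.901]]
wrist_force: [-0.2, 0.1, -2.8]
grip_width: 0.023
grip_force: 49.6
```

```bash
python3 snap.py w5; python3 - <<'E'
from h import *;from workcell import *
o,f=pickle.load(open("w5.pkl","rb"));q=np.load("deck.npy");T=wristT(o,f);go(o,q,[.0002,-.0015,.089],flip=True)
s=grab_frame("side");t=grab_frame("top")
h=60
P=np.array([[0,0,32+h],[0,-80,34+h],[-12,-90,32+h],[12,-90,32+h],[0,0,45],[-17.5,-50,25.5],[17.5,-50,25.5]])/1e3
u=proj(f,D(q,P),T);print(u.round(1).tolist())
im=f["pixels"][:,:,::-1].copy()
for x in u: cv2.drawMarker(im,tuple(int(v) for v in x),(255,0,255),0,5)
c=np.zeros((480,800,3),np.uint8);c[:,:480]=im[:,80:560];c[:240,480:]=cv2.resize(s["pixels"][190:340,240:440,::-1],(320,240));c[240:,480:]=cv2.resize(t["pixels"][180:330,240:440,::-1],(320,240))
cv2.imwrite("pics/c6.png",c)
E
```

```text
10.6 [0.489  0.0333 0.1336] [  6.3  -5.2 -44.7  25.1  -3.9 -81.5] [-0.2  0.1 -2.8] 0.023003439662412573 49.6136999130249
shift [-0.1 -0.  -0.4] turn [-0.15 -0.04  0.24]
[[317.0, 339.0], [316.7, 135.7], [352.3, 104.4], [280.9, 104.7], [316.0, 291.3], [346.9, 194.3], [284.2, 194.6]]
```

View pics/c6.png

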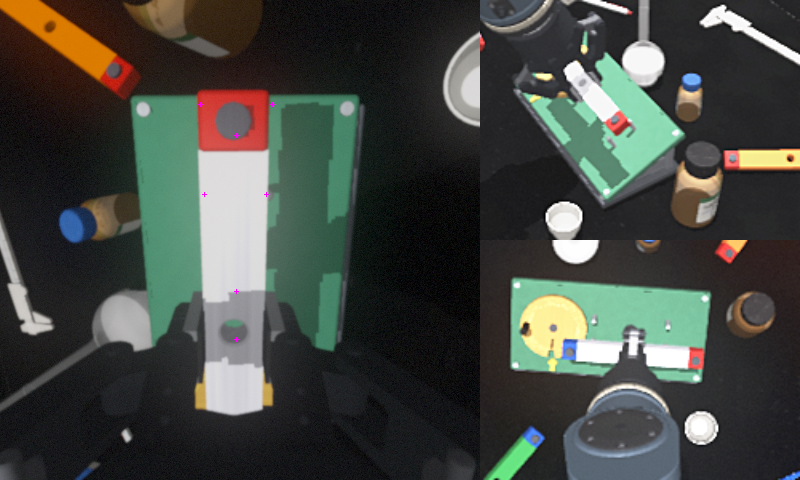

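The lever is flipped: blue at the disc side, red at the -y end, seen in all three views. The wrist marks differ from the lever by a few pixels, so I'll check against the deck corners, seen at about (212,96) and (438,96), and the screws at (223,109) and (427,108).

```bash
python3 - <<'E'
from h import *
q=np.load("deck.npy")
C=np.array([[62,-105,0],[-72,-105,0]])/1e3
o5,f5=pickle.load(open("w5.pkl","rb"));T5=wristT(o5,f5)
print(proj(f5,D(q,C),T5).round(1).tolist())
# joint fit: deck pose + camera mount correction (dx,dy,dz tool; small rotation) using w1 and w5, w3
o1,f1=pickle.load(open("w1.pkl","rb"));o3,f3=pickle.load(open("w3.pkl","rb"))
P=np.array([[0,0,45],[-17.5,50,25.5],[17.5,50,25.5],[-17.5,-50,25.5],[17.5,-50,25.5],[0,105,10],[-72,165,0],[62,165,0],[62,-105,0],[-72,-105,0]])/1e3
u=np.array([[317.9,245.9],[293.8,173.5],[341.5,173.3],[296,296.9],[338.6,296.9],[317.5,95.5],[219,8.5],[404.5,8.5],[383,336.5],[240,338.5]])
u5=np.array([[212,96],[438.5,96]])
# lever: rigid in tool: hole (x,y) & known height; seen in w4 and w5 identical -> no info; deck corners used
def TT(o,f,c):
    g=dict(f);M=np.array(f["T_tool_cam"]);M[:3,3]+=c[:3];M[:3,:3]=M[:3,:3]@R.from_rotvec(c[3:]).as_matrix();g["T_tool_cam"]=M;return wristT(o,g)
def res(v):
    p,c=v[:4],v[4:]
    return np.r_[(proj(f1,D(p,P),TT(o1,f1,c))-u).ravel(),(proj(f5,D(p,C),TT(o5,f5,c))-u5).ravel()*2,c[:3]/.0015,c[3:]/.005]
r=least_squares(res,np.r_[q,np.zeros(6)]);v=r.x;print(v[:4].round(4),(v[4:]*1e3).round(2),r.fun[:24].round(1))
T=TT(o5,f5,v[4:]);A=deckR(v[3])
print("tool in deck",(A.T@(o5["tool_pos"]-v[:3])*1e3).round(1))
# hole top: pixel ray -> deck plane z=tool z +? (lever top 3 above lever centre; lever centre = toolz-4)
for px,dz in(((314,331),3),((313,121),5)):
    ray=T[:3,:3]@[(px[0]-f5["cx"])/f5["fx"],(px[1]-f5["cy"])/f5["fy"],1]
    zt=.001*(60+29+dz);c0=A.T@(T[:3,3]-v[:3]);rd=A.T@ray;print(px,((c0+rd*(zt-c0[2])/rd[2])*1e3).round(1))
np.save("deck2.npy",v)
E
```

```text
[[208.7, 94.1], [438.5, 93.1]]
[ 0.5276  0.0336  0.0516 -0.0478] [-0.69 -0.82 -0.    4.93  1.41 -2.09] [-0.1 -0.7  0.7  0.2 -0.2  0.5  0.2 -1.  -0.5 -0.9  0.6  1.3 -0.2 -0.1
 -0.3  0.5 -1.4  0.9  0.9 -1.4 -1.3  0.9  1.2 -0.6]
tool in deck [ 1.  -2.1 90.6]
(314, 331) [ 2.2 -3.8 92. ]
(313, 121) [  2.3 -85.4  94. ]
```

```bash
python3 - <<'E'
from h import *
q=np.load("deck.npy");A=deckR(q[3])
for n,s in(("w4",1),("w5",-1)):
    o,f=pickle.load(open(n+".pkl","rb"));T=wristT(o,f)
    P=D(q,np.array([[0,0,92],[0,s*80,94]])/1e3)
    print(n,((P-o["tool_pos"])@o["tcp_rot"]*1e3).round(2).tolist(),proj(f,P,T).round(1).tolist(),(o["tcp_rot"].T@A).round(4).tolist(),np.linalg.det(o["tcp_rot"]),np.round(f["T_tool_cam"][:3,3],4),f["cx"],f["cy"])
    print((A.T@(o["tool_pos"]-q[:3])*1e3).round(2))
E
```

```text
w4 [[-1.45, 0.37, -3.58], [78.55, 0.64, -5.45]] [[311.9, 331.3], [312.5, 122.6]] [[-0.0034, 1.0, 0.0016], [1.0, 0.0034, 0.0011], [0.0011, 0.0016, -1.0]] 0.9999999999999999 [ 0.0723  0.001  -0.1255] 313.4907694443669 245.5848150429205
[-0.37  1.46 88.42]
w5 [[-1.45, 0.51, -2.68], [78.54, 0.12, -4.72]] [[317.0, 339.0], [316.7, 135.7]] [[-0.005, -1.0, -0.0005], [-1.0, 0.005, 0.0008], [-0.0008, 0.0005, -1.0]] 1.0 [ 0.0763 -0.001  -0.1255] 313.4907694443669 245.5848150429205
[ 0.5  -1.46 89.32]
```

T_tool_cam differs between frames, by a constant world offset of about 2 mm. Averaging over the flip puts the hole about (+2.1, -3.9) mm off the pin in deck axes, and the joint fit agrees. I'll correct that and descend in stages.

Call:
drive_tool(
  plan=[
    [20, [-1.7, 4.0, -0.9], [-0.15, 0, 0.24]],
    [20, [-1.7, 4.0, -0.9], [-0.15, 0, 0.24]],
    [20, [4.8, 3.7, -14.4], [-0.15, 0, 0.24]],
    [20, [11.3, 3.4, -27.9], [-0.15, 0, 0.24]],
    [20, [11.3, 3.4, -27.9], [-0.15, 0, 0.24]],
    [20, [13.9, 3.3, -33.3], [-0.15, 0, 0.24]],
    [20, [16.5, 3.2, -38.7], [-0.15, 0, 0.24]],
    [20, [16.5, 3.2, -38.7], [-0.15, 0, 0.24]],
  ],
)

```text
time: 11.75
tool_pos: [0.5055, 0.0365, 0.0948]
tcp_rot: [[-0.044, -0.9, 0.434], [-0.999, 0.039, -0.022], [0.003, -0.434, -0.901]]
wrist_force: [-0.0, 0.3, -2.0]
grip_width: 0.0231
grip_force: 49.6
```

```bash
python3 - <<'E'
from h import *;from workcell import *
o=get_obs();q=np.load("deck.npy");A=deckR(q[3]);print((A.T@(o["tool_pos"]-q[:3])*1e3).round(2),A.T@o["wrist_force"],A.T@o["ft_torque"]);go(o,q,[0,0,.0],flip=True)
E
```

```text
[-1.72  2.55 47.27] [-0.89001584  0.29621926 -1.76982897] [-0.00388677  0.58840229  0.0107197 ]
shift [ 22.   -3.6 -41.8] turn [ 0.15 -0.05 -0.31]
```

No contact force, and the pin is already about 9 mm into the hole. Continuing down.

Call:
drive_tool(
  plan=[
    [20, [2.2, -0.1, -4.5], [0, 0, -0.2]],
    [20, [4.3, -0.2, -9], [0, 0, -0.2]],
    [20, [6.1, -0.3, -12.6], [0, 0, -0.2]],
    [20, [6.1, -0.3, -12.6], [0, 0, -0.2]],
    [20, [6.9, -0.3, -14.4], [0, 0, -0.2]],
    [20, [7.6, -0.4, -15.8], [0, 0, -0.2]],
    [20, [7.6, -0.4, -15.8], [0, 0, -0.2]],
  ],
)

```text
time: 12.62
tool_pos: [0.5132, 0.0361, 0.0793]
tcp_rot: [[-0.048, -0.9, 0.434], [-0.999, 0.042, -0.023], [0.003, -0.435, -0.901]]
wrist_force: [0.6, -1.2, -1.7]
grip_width: 0.0232
grip_force: 49.6
```

```bash
python3 - <<'E'
from h import *;from workcell import *
o=get_obs();q=np.load("deck.npy");A=deckR(q[3]);print((A.T@(o["tool_pos"]-q[:3])*1e3).round(2),A.T@o["wrist_force"],A.T@o["ft_torque"]);go(o,q,[0,0,.0],flip=True)
E
```

```text
[-1.53  2.55 29.93] [-0.1384599  -1.19377068 -1.84853307] [0.00568384 0.58449318 0.05824801]
shift [ 14.3  -3.3 -26.3] turn [ 0.15 -0.03 -0.11]
```

Call:
drive_tool(
  plan=[
    [20, [0.3, 0, -0.6], [0, 0, 0]],
    [20, [0.5, 0, -1.1], [0, 0, 0]],
    [20, [0.5, 0, -1.1], [0, 0, 0]],
  ],
)

```text
time: 13.0
tool_pos: [0.5135, 0.0361, 0.0788]
tcp_rot: [[-0.048, -0.899, 0.435], [-0.999, 0.042, -0.023], [0.003, -0.435, -0.9]]
wrist_force: [-19.3, 0.1, 23.5]
grip_width: 0.0231
grip_force: 53.8
```

It's seated, with about 25 N onto the boss. Releasing and backing off.

Call:
drive_tool(
  plan=[
    [20, [-0.2, 0, 0.4], [0, 0, 0]],
    [20, [-0.2, 0, 0.4], [0, 0, 0]],
    [50, [-0.2, 0, 0.4], [0, 0, 0]],
    [50, [-0.2, 0, 0.4], [0, 0, 0]],
    [50, [-0.2, 0, 0.4], [0, 0, 0]],
    [50, [-8, 0.4, 18], [0, 0, 0]],
    [50, [-26, 1.3, 54], [0, 0, 0]],
    [50, [-48, 2.4, 99], [0, 0, 0]],
    [50, [-70, 3.5, 145], [0, 0, 0]],
    [50, [-70, 3.5, 145], [0, 0, 0]],
  ],
)

```text
time: 14.25
tool_pos: [0.4445, 0.0399, 0.2271]
tcp_rot: [[-0.047, -0.897, 0.44], [-0.999, 0.042, -0.022], [0.001, -0.44, -0.898]]
wrist_force: [0.8, -0.4, -0.9]
grip_width: 0.0502
grip_force: 0.0
```

```bash
python3 snap.py w6; python3 - <<'E'
from h import *;from workcell import *
o,f=pickle.load(open("w6.pkl","rb"));s=grab_frame("side");t=grab_frame("top")
c=np.zeros((480,800,3),np.uint8);c[:,:480]=f["pixels"][:,80:560,::-1];c[:240,480:]=cv2.resize(s["pixels"][190:340,240:440,::-1],(320,240));c[240:,480:]=cv2.resize(t["pixels"][180:330,240:440,::-1],(320,240))
cv2.imwrite("pics/c7.png",c)
E
```

```text
14.25 [0.4445 0.0399 0.2271] [  8.4 -15.8 -38.4  41.7  -5.  -80. ] [ 0.8 -0.4 -0.9] 0.05024911240406656 0.0
```

View pics/c7.png

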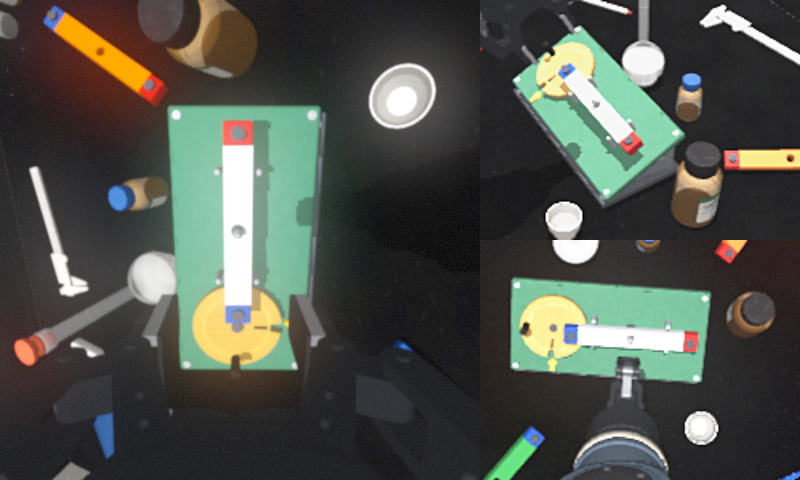

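The lever is down on the pin between the dowels, blue end over the disc at (238,315) and red at (238,132). Nothing else has moved. One numeric check of the disc angle before handing in.

```bash
python3 - <<'E'
from h import *
q=np.load("deck.npy");A=deckR(q[3])
o,f=pickle.load(open("w3.pkl","rb"));T=wristT(o,f)
def dk(px,z):
    r=A.T@(T[:3,:3]@[(px[0]-f["cx"])/f["fx"],(px[1]-f["cy"])/f["fy"],1]);c=A.T@(T[:3,3]-q[:3]);return (c+r*(z-c[2])/r[2])[:2]*1e3
S=f["pixels"].astype(int)
g=S[85:97,255:278].sum(2);m=g<300;v,u=np.nonzero(m);P=np.array([dk((a+255,b+85),.0102) for a,b in zip(u,v)])
(vx,vy,x0,y0)=cv2.fitLine(P.astype(np.float32),cv2.DIST_L2,0,.01,.01).ravel();print(len(P),P.mean(0),"line slope ang",np.arctan2(-vy*np.sign(-vx)*-1,abs(vx)),vx,vy)
c=dk((150+298.5/2,184.5/2),.0125);print("centre",c,"line mid angle",np.arctan2(c[1]-P.mean(0)[1],c[0]-P.mean(0)[0]))
e=[dk((150+a/2,b/2),.010) for a,b in((176,163),(176,194))];n=np.mean(e,0);print(e,"notch angle",np.arctan2(c[1]-n[1],c[0]-n[0]))
E
```

```text
25 [-25.39375255 106.71891615] line slope ang 0.036404215 0.99933743 -0.036396176
centre [ -0.45064427 105.26796281] line mid angle -0.05810503091380527
[array([-45.23212621, 112.73251136]), array([-45.89504963, 102.28418564])] notch angle -0.04962093861360124
```

The disc is at about -0.05 rad, well inside 0.12, so I'm handing in.

```bash
python3 -c "
from workcell import *
print(close_job())"
```

```text
the job is handed in; nothing more can be done
None
```

The job is handed in at about 14 s of the 54 s allowed; no verdict came back. The lever is turned end for end and back down on its pin with the blue end over the disc. The notch faces the pointer to about 0.05 rad, and the bottle, flask, vial and crucible appear unmoved in the last pictures.

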